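# Register a tile in the marking jig and latch it

## Task

Slide the blue-and-white house-number tile across the bed of the marking jig, without lifting it off the bed, until its edges lie flush against both aluminium stops (the long fence and the end stop). Then swing the latch by its red knob across the tile as far as it goes, leaving the tile still seated against both stops. Leave the wares and things round the jig where they are.

Things in the scene. Friction and masses are not known exactly. Their poses are not given: they have to be found in the camera images.
- jig: fixed marking jig, plywood bed 180 (x) x 240 (y) mm, origin at the centre of its underside, bed top at z = 12 mm. Two aluminium stops, 12 mm thick, 9 mm above the bed: long fence, y -60 to +60, stop face at x = +35 mm (faces -x); end stop, x -40 to +30, stop face at y = +75 mm (faces -y). Behind the fence, at x = 68, y = 30 mm, an 18 mm post carries the latch
- seat (a point): on the bed, where the centre of the tile's underside lies when the tile touches both stops: jig x = 5, y = 30, z = 12 mm; axes as the jig's
- tile: loose ceramic tile, white with a blue panel on top, 60 (x) x 90 (y) x 12 mm, about 0.15 kg, lying on the jig's bed away from the stops and somewhat turned. Origin at the centre of its underside, z up. When registered its axes are the jig's: its +x long edge on the fence, its +y short edge on the end stop
- latch (a joint): angle of the flat steel latch about its upright post, rad: 0 = pointing along the jig's -y, behind the fence (open); swings clockwise seen from above to 1.57 = along the jig's -x, square across the tile (its stop). Stays where left; takes 1 to 2 N at the knob. Arm 14 mm wide, passes 3 mm above the tile, its upper side 32 mm above the worktop
- latch_knob (a point): centre of the top of the upright red knob at the latch's end, 60 mm from the latch's axis; knob 14 mm in diameter and 26 mm high, from 32 to 58 mm above the worktop
- mug_speck: speckled beige mug, 63x82x59 mm; stands loose beside the jig, not to be disturbed; origin at the centre of its underside
- cup_green: small green cup, 40x40x35 mm; stands loose beside the jig, not to be disturbed; origin at the centre of its underside
- flagon: blue-green stoppered flagon with handle, 72x87x126 mm; stands loose beside the jig, not to be disturbed; origin at the centre of its underside
- tag_stack: banded stack of kraft price tags, 36x48x12 mm; stands loose beside the jig, not to be disturbed; origin at the centre of its underside
- pen_a: white and red pen, 145 mm long, 11 mm wide; stands loose beside the jig, not to be disturbed; origin at the centre of its underside
There are look-alikes about, which are no part of the job. Leave any pink look-alike of the tile alone.

How it is judged:
By the outcome, as a careful person would: the job done as asked, in the order asked, and still so for the second after the job is handed in, with the robot touching nothing.
It also fails if it takes over 58 s, if anything falls off the work surface, if the arm or the gripper's body presses on something with over 40 N, if the wrist force passes 120 N, or if a joint passes its speed limit or range.

## Robot

A 6-joint arm with a two-finger parallel gripper is mounted at the origin on a cart in front of the work surface, level with it; the furniture and walls round the work are solid. World frame = base frame: x ahead of the robot, y to its left, z up, the work surface at z = 0. Lengths are in m, angles in rad, forces in N, time in s.
With the tool pointing down it reaches from about 0.325 to 0.925 m from the base axis. Payload 3.1 kg.
Tool frame: the origin (TCP) lies midway between the tips of the shut fingers; the grasp point (between the pads) lies 19 mm behind it; z points along the fingers, y is the line along which they close (so a half turn about z gives the same grasp; the last joint's range is limited). The gripper opens to 85 mm and grips with 20 to 120 N. Pads are 22 mm wide; open, the fingers measure 114 mm over their backs; the gripper's body (76 mm by 85 mm) begins 54 mm behind the grasp point. The pads swing forward as they close: fully open they stand 13 mm farther back than shut.
Start: joints at [-1.291, 0.217, 1.613, -0, 1.311, -0.112], TCP at [0.239, -0.578, 0.231] pointing down, gripper open.
Joint ranges: [-2.75, 2.75], [-0.78, 2.1], [0.31, 2.55], [-1.13, 4.27], [0.13, 2.63], [-2.58, 2.58]. Speed limits (rad/s): [2.79, 2.79, 3.14, 3.14, 3.14, 3.14].

## Interface

Orientations are given as a unit quaternion [w, x, y, z].
In Python, from bench import manip gives the robot as it stands.
- The arm moves only by the tool arm_command, never from a script. Its argument "series" is a list of rows, each an object of numbers: "fingers": the gripper command: -1 is fully open, 1 is shut, values between are in proportion; "dx", "dy", "dz": the shift along the world's x, y, z in cm; "twist": the turn about the world's z in degrees. A call has 1 to 20 rows; each row is the pose to reach, as a shift and turn from the pose commanded when the call began; what a row does not reach only later rows make up. A row lasts 1/10 s, in which the tool goes at most 50 mm and 8.59 degrees, less where a joint would pass 70% of its speed; a pose out of reach is approached as far as the arm can. A call with a gripper value outside its range is refused whole. The fingers move at their own pace and stop on an object; "squeeze" is the grip in N (left out, the last holds). Time passes only in rows, so rows that repeat a pose let the fingers close. It gives the time, the measured TCP pose, the force, the opening and the grip force at its end, in the units of the state.
- manip.read_state(): the state, without advancing time (a new reading comes with each control period).
- manip.read_camera(name): name is "scene" or "side" or "wrist"; returns the picture (384x512x3 uint8, blue, green, red); there is no depth.
- manip.get_calibration(name): a dict with "fx", "fy", "cx", "cy" (pixels), "distortion" ([k1, k2, p1, p2, k3] as OpenCV has them; the pictures are not rectified), "R" (3x3) and "t" (3): a world point X has camera coordinates R X + t. Camera axes: x right, y down, z forward; pixel columns grow to the right and rows downward; lengths in m; the calibration is good to about 2 mm. A picture is of the moment at which its call begins: read the wrist's pose just before it. get_calibration takes no time and is no camera call; for the wrist camera it gives the pose at the moment of the call.
- manip.hand_in(): hands the job in; it is judged then, once.
The state is a dict: "t": time; "q": joint angles; "dq": joint speeds; "tau": joint torques, N m; "tool_pos": TCP position; "eef_rot": TCP orientation; "ft_force": force on the tool from outside, world axes, zero at the start; "torque": the same for the moment, N m; "gripper_width": finger opening in m; "finger_force": force on a finger pad.
Only numpy, scipy, OpenCV 4.12 (cv2) and the standard library are available. Lean on these libraries where they do the work, as an engineer would, in place of code of your own. Each camera call takes 0.05 s, during which the arm holds its last target. There are 200 camera calls.

## Working session

There is one attempt and no reset: what is moved stays moved. The work goes in short steps, Python scripts to look and compute and a tool call to move; the robot and the scene stay as the last step left them, time stands still between calls to the robot, and variables do not carry over. Pictures are saved under pics/ and viewed, at most 10 in all, crops included, and the job is handed in when it is done.

Besides the shell and the picture viewer there is one more tool, called after "Request:" by a JSON object that holds its "op" and its "data", one argument or row to a line. arm_command: Moves the arm, as the interface text tells. Its arguments: {"type":"object","properties":{"series":{"type":"array"},"squeeze":{"type":"number"}},"required":["series"]}

```bash
mkdir -p pics
cat > h.py <<'E'
import numpy as np, cv2
from bench import manip
def cal(n):
    c=manip.get_calibration(n); K=np.array([[c['fx'],0,c['cx']],[0,c['fy'],c['cy']],[0,0,1.]])
    return K,np.array(c['distortion'],float),np.array(c['R']),np.array(c['t'])
def ray(n,px,z,C=None):
    K,D,R,t=C or cal(n)
    p=cv2.undistortPoints(np.array(px,float).reshape(-1,1,2),K,D).reshape(-1,2)
    d=np.c_[p,np.ones(len(p))]@R; o=-R.T@t
    return (o+d*((z-o[2])/d[:,2])[:,None])[:,:2]
def proj(n,X,C=None):
    K,D,R,t=C or cal(n)
    return cv2.projectPoints(np.array(X,float).reshape(-1,3),cv2.Rodrigues(R)[0],t,K,D)[0].reshape(-1,2)
E
python3 - <<'E'
from h import *
a=manip.read_camera('scene');b=manip.read_camera('side')
cv2.imwrite('pics/scene0.png',a);cv2.imwrite('pics/side0.png',b)
cv2.imwrite('pics/s0.png',cv2.resize(a,(800,600),interpolation=3));cv2.imwrite('pics/d0.png',cv2.resize(b,(800,600),interpolation=3))
for n in('scene','side'):
    K,D,R,t=cal(n);print(n,(-R.T@t).round(3),R[2].round(2),K[0,0])
E
```

```text
scene [0.142 1.01  0.635] [ 0.38 -0.79 -0.48] 403.9563262841893
side [ 0.602 -1.125  0.734] [-0.02  0.88 -0.48] 467.60688630056404
```

View pics/s0.png

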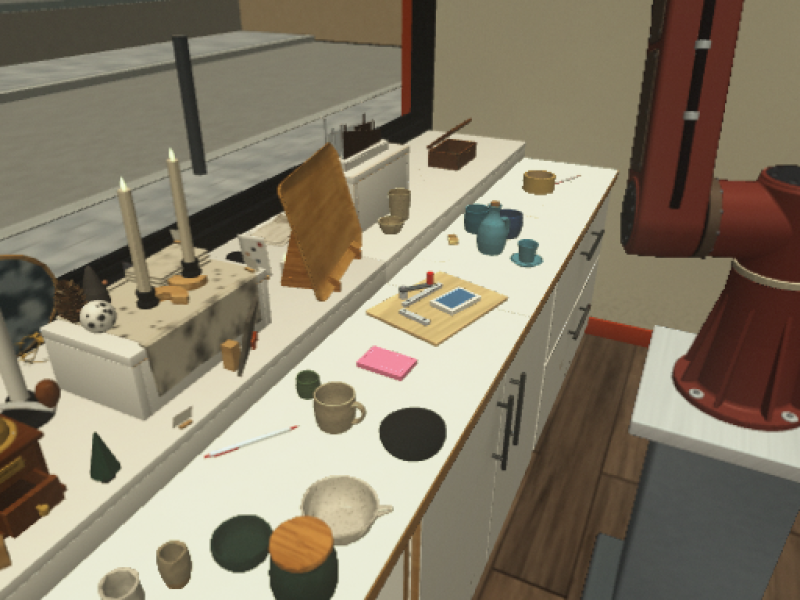

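View pics/d0.png

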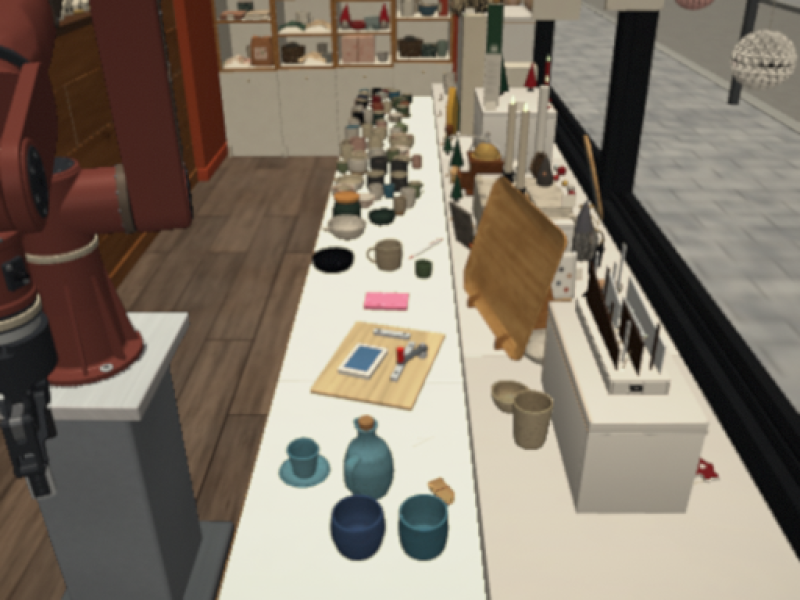

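The scene view shows the white tile with blue panel on the plywood bed at (456,299), latch with red knob at (430,278). The pink look-alike is off the jig at (387,362) and not meant. In the side view the tile is at (362,360), the knob at (400,354) and the bed corners at about (357,322), (446,329), (413,407), (313,391).

Run:
```python
from h import *
s=.64
print(ray('side',np.array([[357,322],[446,329],[413,407],[313,391],[362,360]])*s,.012).round(3))
print(ray('scene',np.array([[452,273],[508,297],[434,343],[367,312],[456,299]])*s,.012).round(3))
print('knob',ray('side',[[400*s,348*s]],.058),ray('scene',[[430*s,273*s]],.058))
print('flagon',ray('side',[[368*s,498*s]],0),'mug',ray('side',[[388*s,268*s]],0),'pink',ray('side',[[387*s,300*s]],0.01), 'cuttingboard',ray('side',[[515*s,355*s]],0.0))
c=manip.get_calibration('wrist');R=np.array(c['R']);st=manip.read_state()
print('cam off',-R.T@np.array(c['t'])-st['tool_pos'],R.round(2),c['fx'],st['eef_rot'],st['t'])
```

```text
[[ 0.499  0.103]
 [ 0.671  0.078]
 [ 0.607 -0.168]
 [ 0.44  -0.126]
 [ 0.516 -0.031]]
[[ 0.574 -0.166]
 [ 0.43  -0.114]
 [ 0.499  0.113]
 [ 0.661  0.069]
 [ 0.523 -0.058]]
knob [[ 0.58511801 -0.06277667]] [[ 0.58228095 -0.05879406]]
flagon [[ 0.54386427 -0.36303708]] mug [[0.55203302 0.36619982]] pink [[0.55473119 0.19649991]] cuttingboard [[0.7952269  0.00553734]]
cam off [0.06472504 0.02590284 0.14362179] [[ 0.38 -0.92 -0.  ]
 [-0.89 -0.37  0.28]
 [-0.26 -0.1  -0.96]] 337.5943614235607 [-1.06855075e-03  9.80875323e-01  1.94634142e-01 -9.66719041e-05] 0.1
```

Request:
{"op": "arm_command", "data": {
  "series": [
    {"dx":2.5,"dy":4.1,"dz":0,"fingers":1},
    {"dx":5,"dy":8.2},
    {"dx":7.5,"dy":12.4},
    {"dx":10,"dy":16.5},
    {"dx":12.5,"dy":20.7},
    {"dx":15,"dy":24.9},
    {"dx":17.5,"dy":29},
    {"dx":20,"dy":33.2},
    {"dx":22.5,"dy":37.3},
    {"dx":25,"dy":41.5},
    {"dx":27.5,"dy":45.7},
    {"dx":30,"dy":49.8},
    {"dx":32,"dy":53.2},
    {"dx":33,"dy":55},
    {"dx":34.1,"dy":56.8},
    {"dx":34.1,"dy":56.8},
    {"dx":34.1,"dy":56.8,"fingers":1}
  ]
}}

```text
$.series[0]: bad value
```

Run:
```python
from h import *
st=manip.read_state();C=cal('wrist');a=manip.read_camera('wrist');cv2.imwrite('pics/w1.png',a);
np.save('w1.npy',np.array(C,dtype=object),allow_pickle=True)
cv2.imwrite('pics/w1b.png',cv2.resize(a,(800,600),interpolation=3));print(st['t'],st['tool_pos'],st['gripper_width'],st['ft_force'],st['q'])
```

```text
0.1 [ 0.23846585 -0.57691582  0.23009766] 0.08523311384927793 [-0.22992679 -0.25888796  0.13418625] [-1.29120060e+00  2.17647701e-01  1.61481278e+00 -1.44606003e-05
  1.31127796e+00 -1.12169667e-01]
```

View pics/w1b.png

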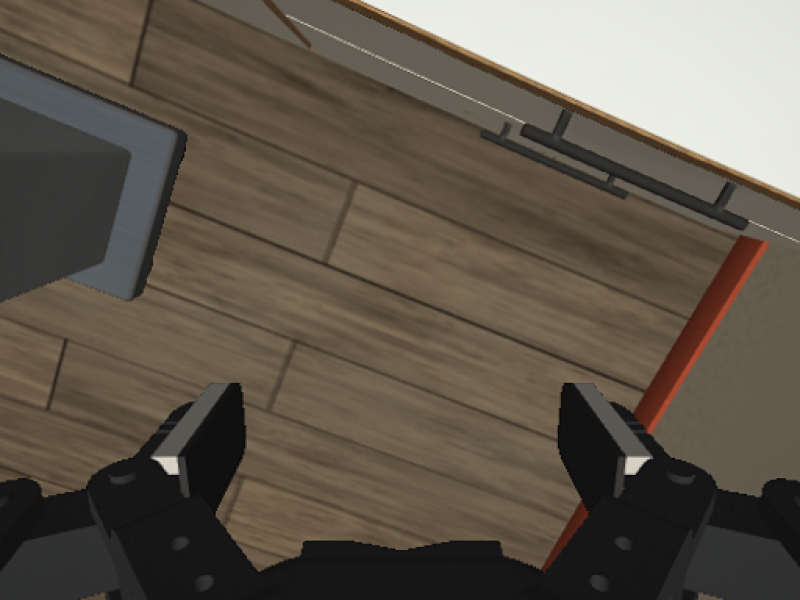

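The view shows only floor and the fingers, because the move was refused: a row evidently needs all its keys.

Request:
{"op": "arm_command", "data": {
  "series": [
    {"dx":2.4,"dy":4.1,"dz":0.5,"twist":0,"fingers":-1},
    {"dx":4.8,"dy":8.2,"dz":1,"twist":0,"fingers":-1},
    {"dx":7.2,"dy":12.4,"dz":1.5,"twist":0,"fingers":-1},
    {"dx":9.5,"dy":16.5,"dz":2,"twist":0,"fingers":-1},
    {"dx":12,"dy":20.7,"dz":2.5,"twist":0,"fingers":-1},
    {"dx":14,"dy":24.9,"dz":3,"twist":0,"fingers":-1},
    {"dx":16,"dy":29,"dz":3.5,"twist":0,"fingers":-1},
    {"dx":18.5,"dy":33.2,"dz":4,"twist":0,"fingers":-1},
    {"dx":21,"dy":37.3,"dz":4.5,"twist":0,"fingers":-1},
    {"dx":23.5,"dy":41.5,"dz":5,"twist":0,"fingers":-1},
    {"dx":26,"dy":45.7,"dz":5,"twist":0,"fingers":-1},
    {"dx":28,"dy":49.8,"dz":5,"twist":0,"fingers":-1},
    {"dx":30,"dy":53.2,"dz":5,"twist":0,"fingers":-1},
    {"dx":31,"dy":55.5,"dz":5,"twist":0,"fingers":-1},
    {"dx":31,"dy":56.8,"dz":5,"twist":0,"fingers":-1},
    {"dx":31,"dy":56.8,"dz":5,"twist":0,"fingers":-1},
    {"dx":31,"dy":56.8,"dz":5,"twist":0,"fingers":-1}
  ]
}}

```text
t: 1.85
tool_pos: [0.5481, -0.0103, 0.281]
eef_rot: [0.0, 0.981, 0.195, -0.0]
ft_force: [-0.2, -0.6, 0.2]
gripper_width: 0.0854
finger_force: 0.0
```

Run:
```python
from h import *
import pickle
st=manip.read_state();C=cal('wrist');a=manip.read_camera('wrist');cv2.imwrite('pics/w1.png',a);
pickle.dump(C,open('w1.pkl','wb'))
cv2.imwrite('pics/w1c.png',cv2.resize(a,(800,600),interpolation=3));print(st['t'],st['tool_pos'],st['gripper_width'],st['ft_force'],st['q'])
```

```text
1.85 [ 0.54807656 -0.01033195  0.28103941] 0.0854349141426328 [-0.15315336 -0.60108191  0.2069313 ] [-1.46376010e-01  1.57161240e-02  1.74076083e+00 -9.43457785e-04
  1.38576740e+00  1.03287925e+00]
```

View pics/w1c.png

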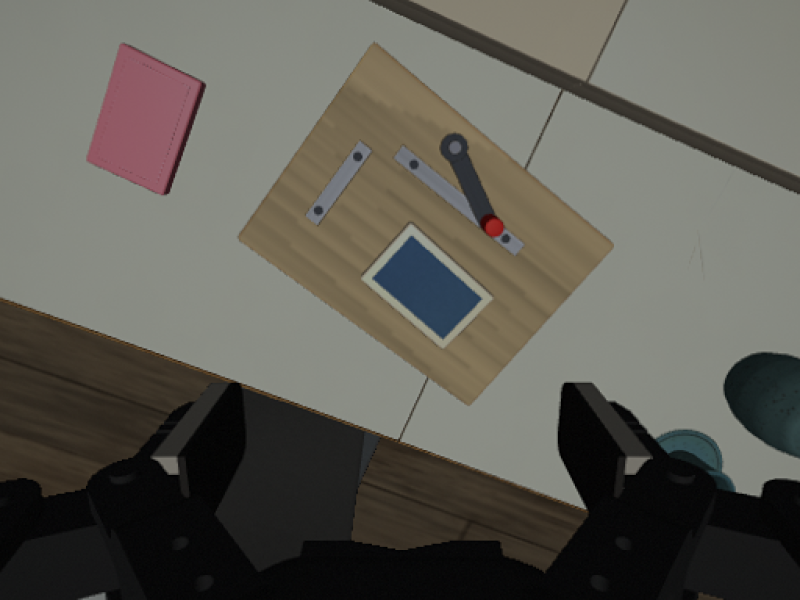

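The wrist view shows the bed with corners at (375,42), (613,244), (470,404) and (238,237). The tile is at (427,285), the fence from (405,150) to (518,248) and the end stop from (365,146) to (312,220). The post is at (454,147), the knob at (493,227), and the pink look-alike at (147,118). There are two candidates: only the (427,285) one is blue and white and on the bed, so it is the tile, as this close view confirms.

```bash
cat > meas.py <<'E'
from h import *
def fitrect(pts,L,W):
    # pts 4 world corners; returns centre, angle of long axis
    r=cv2.minAreaRect((pts*1000).astype(np.float32)); return r
def quad(mask):
    cs=cv2.findContours(mask,cv2.RETR_EXTERNAL,cv2.CHAIN_APPROX_NONE)[0]
    c=max(cs,key=cv2.contourArea); return c.reshape(-1,2).astype(float)
def tilemask(a):
    h=cv2.cvtColor(a,cv2.COLOR_BGR2HSV)
    return h
def measure(a,C,jigseed=None):
    h=cv2.cvtColor(a,cv2.COLOR_BGR2HSV); out={}
    wood=cv2.inRange(h,(10,70,70),(25,170,230)); wood=cv2.morphologyEx(wood,cv2.MORPH_OPEN,np.ones((3,3)))
    n,l,s,_=cv2.connectedComponentsWithStats(wood); 
    out['wood']=wood
    blue=cv2.inRange(h,(100,90,40),(118,255,200)); out['blue']=blue
    red=cv2.inRange(h,(0,170,90),(6,255,255)); out['red']=red
    return out
E
python3 - <<'E'
from meas import *
import pickle
C=pickle.load(open('w1.pkl','rb'));a=cv2.imread('pics/w1.png')
h=cv2.cvtColor(a,cv2.COLOR_BGR2HSV);s=.64
for p in [(300,240),(550,250),(427,285),(375,270),(430,175),(493,227),(460,170)]:
    print(p,h[int(p[1]*s),int(p[0]*s)],a[int(p[1]*s),int(p[0]*s)])
np.set_printoptions(suppress=True)
print('bed',ray('w',np.array([[375,42],[613,244],[470,404],[238,237]])*s,.012,C).round(4))
for k,m in measure(a,C).items():
    m=m.copy(); m[250:]=0
    c=quad(m); hull=cv2.convexHull(c.astype(np.float32)).reshape(-1,2)
    z={'wood':.012,'blue':.024,'red':.058}[k]
    w=ray('w',hull,z,C); r=cv2.minAreaRect((w*1000).astype(np.float32)); print(k,cv2.contourArea(hull),r)
    print(cv2.boxPoints(r).round(1))
t=ray('w',np.array([[411,223],[493,297],[444,347],[361,279]])*s,.024,C);print('tile corners',t.round(4),t.mean(0))
print('knob',ray('w',[[493*s,225*s]],.058,C),'post',ray('w',[[454*s,147*s]],.033,C))
print('fence',ray('w',np.array([[397,162],[515,256]])*s,.021,C),'end',ray('w',np.array([[373,150],[318,225]])*s,.021,C))
E
```

```text
(300, 240) [ 19  80 118] [ 81 105 118]
(550, 250) [ 20  80 124] [ 85 111 124]
(427, 285) [106 129  87] [87 64 43]
(375, 270) [ 39  27 161] [144 161 156]
(430, 175) [111  21 120] [120 113 110]
(493, 227) [  1 194 147] [ 35  39 147]
(460, 170) [109  38  53] [53 48 45]
bed [[ 0.6689  0.0592]
 [ 0.6057 -0.1676]
 [ 0.4356 -0.1218]
 [ 0.4981  0.1072]]
wood 27970.5 ((551.7396240234375, -30.039505004882812), (238.33311462402344, 179.09896850585938), 74.44772338867188)
[[ 433.5 -120.8]
 [ 606.1 -168.9]
 [ 670.    60.8]
 [ 497.4  108.8]]
blue 2119.5 ((519.5865478515625, -44.66810607910156), (74.86769104003906, 44.672447204589844), 70.5764389038086)
[[486.1 -72.5]
 [528.2 -87.4]
 [553.1 -16.8]
 [511.   -1.9]]
red 94.0 ((585.7770385742188, -65.32475280761719), (11.838314056396484, 12.004267692565918), 68.83890533447266)
[[578.  -68.7]
 [589.2 -73. ]
 [593.5 -62. ]
 [582.3 -57.6]]
tile corners [[ 0.562  -0.0132]
 [ 0.5327 -0.0958]
 [ 0.4792 -0.0771]
 [ 0.5065  0.0059]] [ 0.52010366 -0.04504571]
knob [[ 0.58673938 -0.06400263]] post [[ 0.62468086 -0.01994391]]
fence [[ 0.59922923  0.01360477]
 [ 0.56875349 -0.09820493]] end [[0.6003561  0.03316082]
 [0.53289298 0.05172672]]
```

Request:
{"op": "arm_command", "data": {
  "series": [
    {"dx":-2,"dy":-0.5,"dz":-2,"twist":-8,"fingers":1},
    {"dx":-4,"dy":-1,"dz":-5,"twist":-16,"fingers":1},
    {"dx":-6,"dy":-1.5,"dz":-8,"twist":-24,"fingers":1},
    {"dx":-8,"dy":-2.1,"dz":-11,"twist":-32,"fingers":1},
    {"dx":-8,"dy":-2.1,"dz":-15,"twist":-38,"fingers":1},
    {"dx":-8,"dy":-2.1,"dz":-18,"twist":-38,"fingers":1},
    {"dx":-8,"dy":-2.1,"dz":-21,"twist":-38,"fingers":1},
    {"dx":-8,"dy":-2.1,"dz":-23,"twist":-38,"fingers":1},
    {"dx":-8,"dy":-2.1,"dz":-23,"twist":-38,"fingers":1},
    {"dx":-8,"dy":-2.1,"dz":-23,"twist":-38,"fingers":1},
    {"dx":-8,"dy":-2.1,"dz":-23,"twist":-38,"fingers":1}
  ]
}}

```text
t: 3.0
tool_pos: [0.4701, -0.0315, 0.0529]
eef_rot: [0.0, 0.991, -0.136, 0.002]
ft_force: [-0.1, -1.0, -0.2]
gripper_width: -0.0001
finger_force: 0.0
```

Run:
```python
from h import *
a=manip.read_camera('wrist');b=manip.read_camera('side')
v=np.hstack([cv2.resize(a,(400,300),interpolation=3),cv2.resize(b[180:300,180:340],(400,300),interpolation=2)])
cv2.imwrite('pics/c2.png',cv2.resize(v,(800,300)));st=manip.read_state();print(st['t'],st['tool_pos'],st['gripper_width'])
```

```text
3.1 [ 0.47021523 -0.03122967  0.05302462] -9.855573370825054e-05
```

View pics/c2.png

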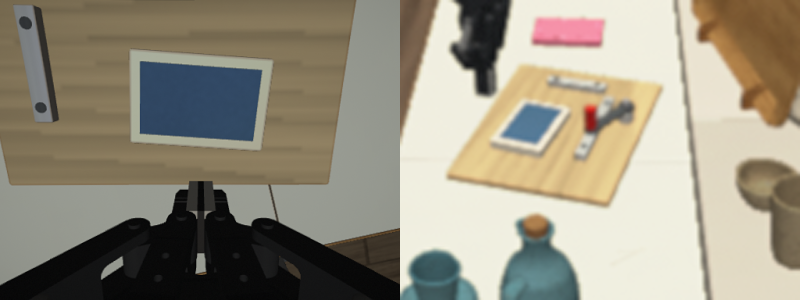

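The wrist view (left) shows the tile at (200,100) with the shut fingertips at (200,182), square behind its long edge. The side view agrees. Next I descend and push toward the fence.

Request:
{"op": "arm_command", "data": {
  "series": [
    {"dx":0,"dy":0,"dz":-1.8,"twist":0,"fingers":1},
    {"dx":0,"dy":0,"dz":-3.5,"twist":0,"fingers":1},
    {"dx":0,"dy":0,"dz":-3.5,"twist":0,"fingers":1},
    {"dx":0.5,"dy":-0.13,"dz":-3.5,"twist":0,"fingers":1},
    {"dx":0.96,"dy":-0.27,"dz":-3.5,"twist":0,"fingers":1},
    {"dx":1.35,"dy":-0.37,"dz":-3.5,"twist":0,"fingers":1},
    {"dx":1.75,"dy":-0.48,"dz":-3.5,"twist":0,"fingers":1},
    {"dx":2.1,"dy":-0.58,"dz":-3.5,"twist":0,"fingers":1},
    {"dx":2.5,"dy":-0.69,"dz":-3.5,"twist":0,"fingers":1},
    {"dx":2.85,"dy":-0.79,"dz":-3.5,"twist":0,"fingers":1},
    {"dx":3.2,"dy":-0.88,"dz":-3.5,"twist":0,"fingers":1},
    {"dx":3.5,"dy":-0.97,"dz":-3.5,"twist":0,"fingers":1},
    {"dx":3.8,"dy":-1.05,"dz":-3.5,"twist":0,"fingers":1},
    {"dx":3.8,"dy":-1.05,"dz":-3.5,"twist":0,"fingers":1}
  ]
}}

```text
t: 4.5
tool_pos: [0.5075, -0.0414, 0.0164]
eef_rot: [0.0, 0.991, -0.135, 0.001]
ft_force: [0.1, 0.2, -0.2]
gripper_width: -0.0
finger_force: 0.0
```

```bash
cat > tile.py <<'E'
from meas import *
x=np.array([.964,-.266]);y=np.array([.266,.964]);O=np.array([552,-30.2])
def jig(w): d=np.atleast_2d(w)*1000-O; return np.c_[d@x,d@y]
def tile(n,lim=None):
    C=cal(n);a=manip.read_camera(n);m=measure(a,C)['blue']
    if lim is not None: k=np.zeros_like(m);k[lim[0]:lim[1],lim[2]:lim[3]]=1;m=m*k
    hull=cv2.convexHull(quad(m).astype(np.float32)).reshape(-1,2)
    r=cv2.minAreaRect((ray(n,hull,.024,C)*1000).astype(np.float32))
    b=cv2.boxPoints(r)/1000; print(n,'tile centre jig',jig(np.array(r[0])/1000).round(1),'size',np.round(r[1],1),'ang',round(r[2],1),'(aligned 74.6/-15.4)')
    return a
E
python3 - <<'E'
from tile import *
a=tile('wrist');cv2.imwrite('pics/w3.png',a)
st=manip.read_state();print(st['t'],st['tool_pos'],jig(st['tool_pos'][:2]),st['ft_force'])
E
```

```text
wrist tile centre jig [[  0.9 -20.7]] size [76.  45.5] ang 74.5 (aligned 74.6/-15.4)
4.55 [ 0.5072742  -0.04129831  0.01638076] [[-40.16351616 -22.59583315]] [ 0.30292097  0.03158526 -0.23834727]
```

Request:
{"op": "arm_command", "data": {
  "series": [
    {"dx":0.15,"dy":-0.04,"dz":0,"twist":0,"fingers":1},
    {"dx":0.3,"dy":-0.08,"dz":0,"twist":0,"fingers":1},
    {"dx":0.4,"dy":-0.11,"dz":0,"twist":0,"fingers":1},
    {"dx":0.45,"dy":-0.12,"dz":0,"twist":0,"fingers":1},
    {"dx":0.5,"dy":-0.13,"dz":0,"twist":0,"fingers":1},
    {"dx":0.5,"dy":-0.13,"dz":0,"twist":0,"fingers":1}
  ]
}}

```text
t: 5.15
tool_pos: [0.5105, -0.0421, 0.016]
eef_rot: [-0.0, 0.991, -0.135, -0.001]
ft_force: [-3.6, 1.6, 2.3]
gripper_width: 0.0
finger_force: 2.3
```

Request:
{"op": "arm_command", "data": {
  "series": [
    {"dx":-1,"dy":0.27,"dz":0,"twist":0,"fingers":1},
    {"dx":-1,"dy":0.27,"dz":0,"twist":0,"fingers":1},
    {"dx":-1,"dy":0.27,"dz":3.0,"twist":0,"fingers":1},
    {"dx":-1,"dy":0.27,"dz":4.5,"twist":0,"fingers":1},
    {"dx":-0.5,"dy":-3,"dz":4.5,"twist":0,"fingers":1},
    {"dx":0,"dy":-6,"dz":4.5,"twist":0,"fingers":1},
    {"dx":1.7,"dy":-7.8,"dz":4.5,"twist":0,"fingers":1},
    {"dx":1.7,"dy":-7.8,"dz":4.5,"twist":0,"fingers":1},
    {"dx":1.7,"dy":-7.8,"dz":4.5,"twist":0,"fingers":1}
  ]
}}

```text
t: 6.05
tool_pos: [0.5289, -0.1207, 0.0614]
eef_rot: [-0.0, 0.991, -0.136, 0.0]
ft_force: [-0.1, -0.1, -0.6]
gripper_width: 0.0
finger_force: 0.0
```

Run:
```python
from tile import *
a=tile('wrist');cv2.imwrite('pics/w4.png',a)
st=manip.read_state();print(st['t'],st['tool_pos'],jig(st['tool_pos'][:2]),st['ft_force'])
b=tile('side',(190,270,190,270));c=tile('scene',(170,220,250,320))
```

```text
wrist tile centre jig [[  3.8 -20.2]] size [76.1 45.3] ang 74.2 (aligned 74.6/-15.4)
6.1 [ 0.5282477  -0.12000109  0.06106686] [[  0.98987116 -92.88635855]] [ 0.12810644  0.22878812 -0.40742084]
side tile centre jig [[  1.4 -17.5]] size [62.1 39. ] ang 74.2 (aligned 74.6/-15.4)
scene tile centre jig [[  5.  -19.7]] size [70.7 40.5] ang 73.7 (aligned 74.6/-15.4)
```

View pics/w4.png

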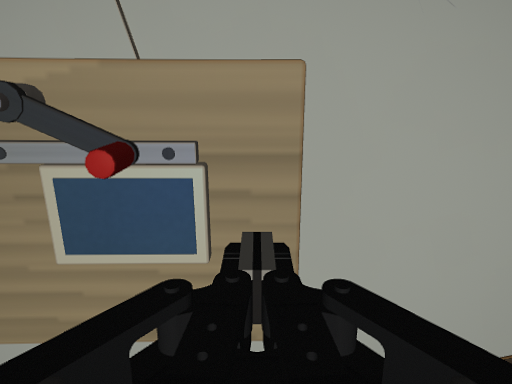

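The wrist view shows the tile's long edge against the fence. The shut fingers stand at (257,250), behind the tile's -y edge (208,215), and the knob at (108,160) is clear of the push path.

Request:
{"op": "arm_command", "data": {
  "series": [
    {"dx":0.3,"dy":-0.08,"dz":-2.5,"twist":0,"fingers":1},
    {"dx":0.3,"dy":-0.08,"dz":-4.4,"twist":0,"fingers":1},
    {"dx":0.3,"dy":-0.08,"dz":-4.4,"twist":0,"fingers":1},
    {"dx":0.43,"dy":0.4,"dz":-4.4,"twist":0,"fingers":1},
    {"dx":0.57,"dy":0.88,"dz":-4.4,"twist":0,"fingers":1},
    {"dx":0.67,"dy":1.27,"dz":-4.4,"twist":0,"fingers":1},
    {"dx":0.78,"dy":1.65,"dz":-4.4,"twist":0,"fingers":1},
    {"dx":0.89,"dy":2.04,"dz":-4.4,"twist":0,"fingers":1},
    {"dx":0.99,"dy":2.42,"dz":-4.4,"twist":0,"fingers":1},
    {"dx":1.1,"dy":2.81,"dz":-4.4,"twist":0,"fingers":1},
    {"dx":1.2,"dy":3.2,"dz":-4.4,"twist":0,"fingers":1},
    {"dx":1.31,"dy":3.58,"dz":-4.4,"twist":0,"fingers":1},
    {"dx":1.42,"dy":3.97,"dz":-4.4,"twist":0,"fingers":1},
    {"dx":1.52,"dy":4.35,"dz":-4.4,"twist":0,"fingers":1},
    {"dx":1.63,"dy":4.74,"dz":-4.4,"twist":0,"fingers":1},
    {"dx":1.71,"dy":5.03,"dz":-4.4,"twist":0,"fingers":1},
    {"dx":1.79,"dy":5.32,"dz":-4.4,"twist":0,"fingers":1},
    {"dx":1.79,"dy":5.32,"dz":-4.4,"twist":0,"fingers":1},
    {"dx":1.79,"dy":5.32,"dz":-4.4,"twist":0,"fingers":1}
  ]
}}

```text
t: 8.1
tool_pos: [0.547, -0.0668, 0.0175]
eef_rot: [-0.0, 0.991, -0.135, 0.0]
ft_force: [0.1, -0.2, 4.4]
gripper_width: 0.0003
finger_force: 2.2
```

Run:
```python
from tile import *
st=manip.read_state();print(st['t'],st['tool_pos'],jig(st['tool_pos'][:2]),st['ft_force'])
a=tile('wrist');cv2.imwrite('pics/w5.png',a)
```

```text
8.1 [ 0.54700958 -0.06684463  0.01753974] [[  4.93670701 -36.65287491]] [ 0.06126541 -0.18462815  4.39889525]
wrist tile centre jig [[ 3.  14.7]] size [76.1 45.8] ang 74.4 (aligned 74.6/-15.4)
```

View pics/w5.png

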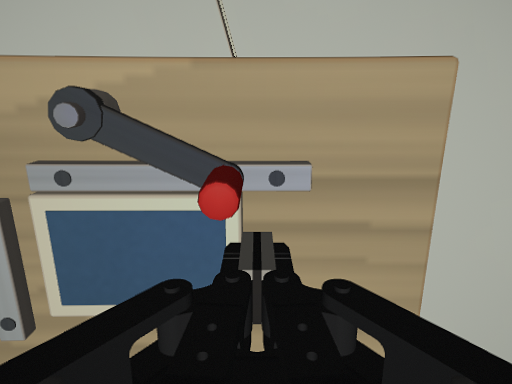

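The view shows the tile sliding along the fence with its +y edge near the end stop at (30,260), and the fingers in contact with its -y edge at (243,260). I'll continue with a slight lift to relieve the vertical force.

Request:
{"op": "arm_command", "data": {
  "series": [
    {"dx":0,"dy":0,"dz":0.1,"twist":0,"fingers":1},
    {"dx":0.08,"dy":0.29,"dz":0.1,"twist":0,"fingers":1},
    {"dx":0.16,"dy":0.58,"dz":0.1,"twist":0,"fingers":1},
    {"dx":0.24,"dy":0.87,"dz":0.1,"twist":0,"fingers":1},
    {"dx":0.32,"dy":1.15,"dz":0.1,"twist":0,"fingers":1},
    {"dx":0.32,"dy":1.15,"dz":0.1,"twist":0,"fingers":1}
  ]
}}

```text
t: 8.75
tool_pos: [0.5496, -0.0551, 0.018]
eef_rot: [-0.0, 0.991, -0.135, -0.0]
ft_force: [-0.1, 0.6, 0.2]
gripper_width: 0.0
finger_force: 0.0
```

Run:
```python
from tile import *
st=manip.read_state();print(st['t'],st['tool_pos'],jig(st['tool_pos'][:2]),st['ft_force'])
a=tile('wrist')
```

```text
8.75 [ 0.54962594 -0.05510809  0.01803463] [[  4.33695584 -24.64289856]] [-0.09444566  0.62592989  0.17180505]
wrist tile centre jig [[ 3.2 26.9]] size [76.1 45.8] ang 74.5 (aligned 74.6/-15.4)
```

Request:
{"op": "arm_command", "data": {
  "series": [
    {"dx":0.05,"dy":0.15,"dz":0,"twist":0,"fingers":1},
    {"dx":0.09,"dy":0.3,"dz":0,"twist":0,"fingers":1},
    {"dx":0.11,"dy":0.38,"dz":0,"twist":0,"fingers":1},
    {"dx":0.12,"dy":0.43,"dz":0,"twist":0,"fingers":1},
    {"dx":0.12,"dy":0.43,"dz":0,"twist":0,"fingers":1}
  ]
}}

```text
t: 9.3
tool_pos: [0.5508, -0.0522, 0.0183]
eef_rot: [0.001, 0.991, -0.135, -0.0]
ft_force: [-0.3, -3.7, -0.9]
gripper_width: -0.0001
finger_force: 2.1
```

Run:
```python
from tile import *
st=manip.read_state();print(st['t'],st['tool_pos'],jig(st['tool_pos'][:2]),st['ft_force'])
a=tile('wrist')
```

```text
9.3 [ 0.55084096 -0.05218838  0.01828113] [[  4.73159626 -21.50510349]] [-0.34306137 -3.67751822 -0.85623644]
wrist tile centre jig [[ 3.5 29.8]] size [76.1 45.8] ang 74.4 (aligned 74.6/-15.4)
```

Request:
{"op": "arm_command", "data": {
  "series": [
    {"dx":-0.2,"dy":-0.7,"dz":0,"twist":0,"fingers":1},
    {"dx":-0.32,"dy":-1.16,"dz":0,"twist":0,"fingers":1},
    {"dx":-0.32,"dy":-1.16,"dz":0,"twist":0,"fingers":1},
    {"dx":-0.32,"dy":-1.16,"dz":2.5,"twist":0,"fingers":1},
    {"dx":-0.32,"dy":-1.16,"dz":4.5,"twist":0,"fingers":1},
    {"dx":-2.5,"dy":1.5,"dz":4.5,"twist":0,"fingers":1},
    {"dx":-4.1,"dy":5,"dz":4.5,"twist":0,"fingers":1},
    {"dx":-4.1,"dy":6.47,"dz":4.5,"twist":0,"fingers":1},
    {"dx":-4.1,"dy":6.47,"dz":4.5,"twist":0,"fingers":1},
    {"dx":-4.1,"dy":6.47,"dz":4.5,"twist":0,"fingers":1}
  ]
}}

```text
t: 10.35
tool_pos: [0.511, 0.0131, 0.0636]
eef_rot: [0.0, 0.991, -0.135, 0.001]
ft_force: [0.5, 0.6, -0.3]
gripper_width: 0.0003
finger_force: 0.0
```

Run:
```python
from tile import *
st=manip.read_state();print(st['t'],st['tool_pos'],jig(st['tool_pos'][:2]),st['ft_force'])
a=tile('wrist');cv2.imwrite('pics/w6.png',a)
```

```text
10.35 [0.51097853 0.0130574  0.06364194] [[-51.05116501  30.7884204 ]] [ 0.54595903  0.56500681 -0.31654147]
wrist tile centre jig [[ 4.1 29.5]] size [75.9 45.4] ang 74.5 (aligned 74.6/-15.4)
```

View pics/w6.png

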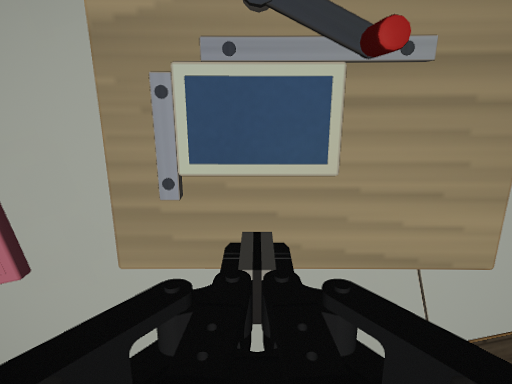

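The view shows the tile flush with the fence along row 62 and against the end stop at column 176. I'll give one light confirming push toward the fence before latching.

Request:
{"op": "arm_command", "data": {
  "series": [
    {"dx":0,"dy":0,"dz":-2.5,"twist":0,"fingers":1},
    {"dx":0,"dy":0,"dz":-4.5,"twist":0,"fingers":1},
    {"dx":0,"dy":0,"dz":-4.5,"twist":0,"fingers":1},
    {"dx":0.5,"dy":-0.14,"dz":-4.5,"twist":0,"fingers":1},
    {"dx":1,"dy":-0.27,"dz":-4.5,"twist":0,"fingers":1},
    {"dx":1.2,"dy":-0.32,"dz":-4.5,"twist":0,"fingers":1},
    {"dx":1.35,"dy":-0.36,"dz":-4.5,"twist":0,"fingers":1},
    {"dx":1.45,"dy":-0.39,"dz":-4.5,"twist":0,"fingers":1},
    {"dx":1.5,"dy":-0.4,"dz":-4.5,"twist":0,"fingers":1},
    {"dx":1.5,"dy":-0.4,"dz":-4.5,"twist":0,"fingers":1}
  ]
}}

```text
t: 11.4
tool_pos: [0.5248, 0.0094, 0.0183]
eef_rot: [0.0, 0.991, -0.135, -0.0]
ft_force: [-0.5, 0.2, -0.4]
gripper_width: 0.0001
finger_force: 0.3
```

Request:
{"op": "arm_command", "data": {
  "series": [
    {"dx":0.05,"dy":-0.01,"dz":0,"twist":0,"fingers":1},
    {"dx":0.1,"dy":-0.03,"dz":0,"twist":0,"fingers":1},
    {"dx":0.13,"dy":-0.03,"dz":0,"twist":0,"fingers":1},
    {"dx":0.13,"dy":-0.03,"dz":0,"twist":0,"fingers":1}
  ]
}}

```text
t: 11.8
tool_pos: [0.5249, 0.0093, 0.018]
eef_rot: [-0.0, 0.991, -0.135, -0.002]
ft_force: [-5.3, 1.0, 4.2]
gripper_width: -0.0003
finger_force: 2.7
```

The tile is firmly seated (5 N reaction). Next I back off, rise and go above the knob with the closing line along its path.

Request:
{"op": "arm_command", "data": {
  "series": [
    {"dx":-0.6,"dy":0.16,"dz":0,"twist":0,"fingers":1},
    {"dx":-1,"dy":0.27,"dz":0,"twist":0,"fingers":1},
    {"dx":-1,"dy":0.27,"dz":3,"twist":0,"fingers":1},
    {"dx":-1,"dy":0.27,"dz":7,"twist":8,"fingers":0.4},
    {"dx":0,"dy":-1,"dz":8.2,"twist":16,"fingers":0.4},
    {"dx":1.5,"dy":-2.5,"dz":8.2,"twist":24,"fingers":0.4},
    {"dx":3,"dy":-4,"dz":8.2,"twist":32,"fingers":0.4},
    {"dx":4.5,"dy":-5.5,"dz":8.2,"twist":40,"fingers":0.4},
    {"dx":6,"dy":-7.4,"dz":8.2,"twist":48,"fingers":0.4},
    {"dx":6,"dy":-7.4,"dz":8.2,"twist":56,"fingers":0.4},
    {"dx":6,"dy":-7.4,"dz":8.2,"twist":64,"fingers":0.4},
    {"dx":6,"dy":-7.4,"dz":8.2,"twist":64,"fingers":0.4},
    {"dx":6,"dy":-7.4,"dz":8.2,"twist":64,"fingers":0.4}
  ]
}}

```text
t: 13.1
tool_pos: [0.5865, -0.0652, 0.1004]
eef_rot: [0.0, 0.913, 0.409, 0.0]
ft_force: [-0.6, -0.4, 0.9]
gripper_width: 0.0256
finger_force: 0.0
```

Run:
```python
from tile import *
st=manip.read_state();print(st['t'],st['tool_pos'],jig(st['tool_pos'][:2]),st['gripper_width'])
C=cal('wrist');a=manip.read_camera('wrist');cv2.imwrite('pics/w7.png',a)
c=quad(measure(a,C)['red']); print(c.min(0),c.max(0)); tp=st['tool_pos']; print('tcp px at z.058',proj('w',[[tp[0],tp[1],.058]],C))
hh=cv2.minEnclosingCircle(c.astype(np.float32));k=ray('w',[hh[0]],.058,C);print(hh,k,jig(k))
```

```text
13.1 [ 0.5864828  -0.06515405  0.1003646 ] [[ 42.53919472 -24.52328284]] 0.025585339070957683
[244. 207.] [266. 227.]
tcp px at z.058 [[256.31025009 215.76835526]]
((255.09524536132812, 217.0), 11.095332145690918) [[ 0.58543886 -0.06525391]] [[ 41.55940457 -24.89723556]]
```

View pics/w7.png

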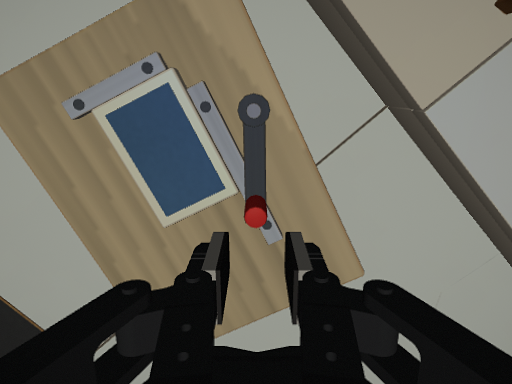

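The view shows the knob at (255,217) centred between the open fingers (TCP line at column 256), with the tile still seated against both stops.

Request:
{"op": "arm_command", "data": {
  "series": [
    {"dx":0,"dy":0,"dz":-2,"twist":0,"fingers":0.4},
    {"dx":0,"dy":0,"dz":-4,"twist":0,"fingers":0.4},
    {"dx":0,"dy":0,"dz":-5.5,"twist":0,"fingers":0.4},
    {"dx":0,"dy":0,"dz":-6.2,"twist":0,"fingers":0.4},
    {"dx":0,"dy":0,"dz":-6.2,"twist":0,"fingers":0.4}
  ]
}}

```text
t: 13.65
tool_pos: [0.5852, -0.0647, 0.0369]
eef_rot: [-0.001, 0.912, 0.41, -0.001]
ft_force: [-0.6, 1.1, -0.5]
gripper_width: 0.026
finger_force: 0.0
```

Run:
```python
from tile import *
f=lambda t:(68-60*np.sin(t))*x+(30-60*np.cos(t))*y
t0=.447
for t in np.arange(t0+.08,1.70,.08): print(round(t,3),((f(t)-f(t0))/10).round(2),round(-np.degrees(t-t0),1))
```

```text
0.527 [-0.35  0.33] -4.6
0.607 [-0.67  0.69] -9.2
0.687 [-0.96  1.07] -13.8
0.767 [-1.22  1.47] -18.3
0.847 [-1.45  1.89] -22.9
0.927 [-1.64  2.33] -27.5
1.007 [-1.8   2.78] -32.1
1.087 [-1.92  3.25] -36.7
1.167 [-2.01  3.72] -41.3
1.247 [-2.05  4.2 ] -45.8
1.327 [-2.06  4.68] -50.4
1.407 [-2.03  5.16] -55.0
1.487 [-1.96  5.63] -59.6
1.567 [-1.85  6.1 ] -64.2
1.647 [-1.71  6.56] -68.8
```

Request:
{"op": "arm_command", "data": {
  "series": [
    {"dx":-0.35,"dy":0.33,"dz":0.1,"twist":-4,"fingers":0.4},
    {"dx":-0.67,"dy":0.69,"dz":0.2,"twist":-8,"fingers":0.4},
    {"dx":-0.96,"dy":1.07,"dz":0.2,"twist":-12,"fingers":0.4},
    {"dx":-1.22,"dy":1.47,"dz":0.2,"twist":-16,"fingers":0.4},
    {"dx":-1.45,"dy":1.89,"dz":0.2,"twist":-20,"fingers":0.4},
    {"dx":-1.64,"dy":2.33,"dz":0.2,"twist":-24,"fingers":0.4},
    {"dx":-1.8,"dy":2.78,"dz":0.2,"twist":-28,"fingers":0.4},
    {"dx":-1.92,"dy":3.25,"dz":0.2,"twist":-33,"fingers":0.4},
    {"dx":-2.01,"dy":3.72,"dz":0.2,"twist":-38,"fingers":0.4},
    {"dx":-2.05,"dy":4.2,"dz":0.2,"twist":-43,"fingers":0.4},
    {"dx":-2.06,"dy":4.68,"dz":0.2,"twist":-47,"fingers":0.4},
    {"dx":-2.03,"dy":5.16,"dz":0.2,"twist":-51,"fingers":0.4},
    {"dx":-1.96,"dy":5.63,"dz":0.2,"twist":-56,"fingers":0.4},
    {"dx":-1.85,"dy":6.1,"dz":0.2,"twist":-60,"fingers":0.4},
    {"dx":-1.71,"dy":6.56,"dz":0.2,"twist":-64,"fingers":0.4},
    {"dx":-1.71,"dy":6.56,"dz":0.2,"twist":-64,"fingers":0.4}
  ]
}}

```text
t: 15.25
tool_pos: [0.5701, 0.0007, 0.0414]
eef_rot: [0.0, 0.991, -0.135, 0.001]
ft_force: [-0.4, 0.4, 0.1]
gripper_width: 0.0258
finger_force: 0.0
```

```bash
cat > look.py <<'E'
from tile import *
st=manip.read_state();print(st['t'],st['tool_pos'],jig(st['tool_pos'][:2]),st['gripper_width'],st['ft_force'])
C=cal('wrist');a=manip.read_camera('wrist');cv2.imwrite('pics/w%d.png'%(st['t']*100),a)
c=quad(measure(a,C)['red']);hh=cv2.minEnclosingCircle(c.astype(np.float32));k=jig(ray('w',[hh[0]],.058,C))[0];print(hh,'knob',k,'theta',np.arctan2(68-k[0],30-k[1]))
E
python3 look.py
```

```text
15.25 [0.57008175 0.00074754 0.04138801] [[ 9.19876428 34.64317589]] 0.025847735722768543 [-0.39652916  0.35951118  0.11490298]
((270.171142578125, 270.4328918457031), 15.251965522766113) knob [ 7.25523799 28.33239061] theta 1.543350492856606
```

Nearly there. I keep pushing along jig +y in small steps until the latch meets its stop.

Request:
{"op": "arm_command", "data": {
  "series": [
    {"dx":0.04,"dy":0.12,"dz":0,"twist":0,"fingers":0.4},
    {"dx":0.08,"dy":0.24,"dz":0,"twist":0,"fingers":0.4},
    {"dx":0.1,"dy":0.34,"dz":0,"twist":0,"fingers":0.4},
    {"dx":0.1,"dy":0.34,"dz":0,"twist":0,"fingers":0.4}
  ]
}}

```text
t: 15.7
tool_pos: [0.5704, 0.0022, 0.0409]
eef_rot: [0.002, 0.991, -0.135, 0.0]
ft_force: [-1.8, -5.3, 2.3]
gripper_width: 0.0255
finger_force: 2.9
```

```bash
python3 look.py
```

```text
15.7 [0.57041431 0.00223023 0.04085544] [[ 9.12495528 36.1609486 ]] 0.025471446575323724 [-1.82179261 -5.29926798  2.30733097]
((271.171142578125, 271.4328918457031), 15.251965522766113) knob [ 7.02775315 29.47628807] theta 1.5622071886030298
```

The latch is at its stop (5 N reaction). I centre on the knob, lift straight up and retreat.

Request:
{"op": "arm_command", "data": {
  "series": [
    {"dx":-0.1,"dy":-0.45,"dz":0,"twist":0,"fingers":0.4},
    {"dx":-0.17,"dy":-0.75,"dz":0,"twist":0,"fingers":0.4},
    {"dx":-0.17,"dy":-0.75,"dz":0,"twist":0,"fingers":0.4},
    {"dx":-0.17,"dy":-0.75,"dz":1.5,"twist":0,"fingers":0.4},
    {"dx":-0.17,"dy":-0.75,"dz":4,"twist":0,"fingers":0.4},
    {"dx":-0.17,"dy":-0.75,"dz":8,"twist":0,"fingers":0.4},
    {"dx":-2,"dy":-0.75,"dz":12,"twist":0,"fingers":0.4},
    {"dx":-4,"dy":-0.75,"dz":16,"twist":0,"fingers":0.4},
    {"dx":-4,"dy":-0.75,"dz":18,"twist":0,"fingers":0.4},
    {"dx":-4,"dy":-0.75,"dz":18,"twist":0,"fingers":0.4},
    {"dx":-4,"dy":-0.75,"dz":18,"twist":0,"fingers":0.4}
  ]
}}

```text
t: 16.85
tool_pos: [0.5304, -0.0033, 0.2208]
eef_rot: [-0.0, 0.991, -0.135, 0.001]
ft_force: [0.2, -0.4, -0.9]
gripper_width: 0.0256
finger_force: 0.0
```

```bash
python3 look.py; cp $(ls -t pics/*.png|head -1) pics/final.png
```

```text
16.85 [ 0.53036552 -0.00332753  0.22083958] [[-28.00371826  20.15029123]] 0.02557171874714272 [ 0.19029709 -0.39966606 -0.91105696]
((245.91378784179688, 132.15516662597656), 7.15579891204834) knob [ 7.59500541 29.35476479] theta 1.5601149142029447
```

View pics/final.png

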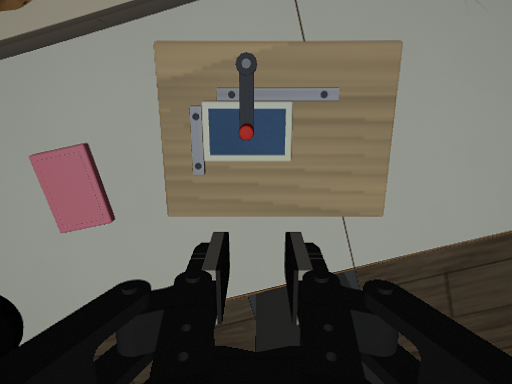

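The final view shows the tile flush on the fence (row 101) and the end stop (column 203). The latch lies square across it with the knob at (246,132), and nothing else has moved.

```bash
python3 -c "
from bench import manip
print(manip.hand_in())"
```

```text
the job is handed in; nothing more can be done
None
```

The tile is seated flush against both stops, the latch is swung across it to its stop, nothing else was touched, and the job is handed in at about 17 s; the hand-in returned no verdict.

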